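# Queue of gauges onto the test stand

### The arm

A 6-joint arm with a two-finger parallel gripper is mounted at the origin on the work surface. World frame = base frame: x ahead of the robot, y to its left, z up, the work surface at z = 0. Lengths are in m, angles in rad, forces in N, time in s.
With the tool pointing down it reaches from about 0.3 to 0.775 m from the base axis. Payload 14.6 kg.
Tool frame: the origin (TCP) lies at the very end of the fingers, on their centre line; the grasp point (between the pads) lies 19 mm behind it; x points along the fingers, z is the direction in which the jaws open and shut, and the axes are right-handed (so a half turn about x gives the same grasp; the last joint's range is limited). The gripper opens to 94 mm and grips with 3 to 60 N. Pads are 16 mm wide; open, the fingers measure 119 mm over their backs; the gripper's body (75 mm by 177 mm) begins 78 mm behind the grasp point.
Start: joints at [1.085, 0.3, 1.521, -0, 1.321, -0.067], TCP at [0.224, 0.502, 0.182] pointing down, gripper open.
Joint ranges: [-3.03, 3.03], [-0.79, 2.21], [0.23, 2.52], [-1.04, 4.18], [0, 3.07], [-2.55, 2.55]. Speed limits (rad/s): [2.22, 2.22, 2.57, 3.14, 3.14, 3.14].

### API

Orientations are given as [roll, pitch, yaw] about the fixed x, y, z axes, in that order (R = Rz(yaw) Ry(pitch) Rx(roll)).
In Python, from station import ctrl gives the robot as it stands. The module is installed in compiled form; this text tells all that it offers.
- The arm moves only by the tool servo_tool, never from a script. Its argument "motion" is one flat list of numbers, 4 for each row, row after row: the shift along the tool's x, y, z in mm, then the turn about the tool's x in degrees. In form: [dx, dy, dz, roll, dx, dy, dz, roll, ...]. A call has 1 to 20 rows; each row is the pose to reach, as a shift and turn from the pose commanded when the call began, along the tool's axes at that moment; what a row does not reach only later rows make up. A row lasts 1/8 s, in which the tool goes at most 62.5 mm and 10.7 degrees, less where a joint would pass 70% of its speed; a pose out of reach is approached as far as the arm can. A call with a gripper value outside its range is refused whole. "gripper" is the opening, from 0 (shut) to 1 (fully open), set as the call begins (left out, the last holds). The fingers move at their own pace and stop on an object; "force" is the grip in N (left out, the last holds). Time passes only in rows, so rows that repeat a pose let the fingers close. It gives the time, the measured TCP pose, the force and the opening at its end, in the units of the state.
- ctrl.get_obs(): the state, without advancing time (a new reading comes with each control period).
- ctrl.camera(name): name is "scene" or "side" or "wrist"; returns a dict with "color" (420x560x3 uint8, red, green, blue), "z_map" (420x560 float32, m along the optical axis (not along the pixel's ray), 0 where there is no reading), "fx", "fy", "cx", "cy" (pixels), "rvec" (rotation vector, rad) and "tvec" (3), from world to camera coordinates, as OpenCV has them. Camera axes: x right, y down, z forward; pixel columns grow to the right and rows downward; lengths in m; the calibration is good to about 2 mm. A picture is of the moment at which its call begins.
- ctrl.hand_in(): hands the job in, once; it reports no verdict.
The state is a dict: "time_s": time; "qpos": joint angles; "joint_vel": joint speeds; "tau": joint torques, N m; "ee_pos": TCP position; "eef_rot": TCP orientation; "force": force on the tool from outside, world axes, zero at the start; "moment": the same for the moment, N m; "grip_width": finger opening in m.
Only numpy, scipy, OpenCV 4.12 (cv2) and the standard library are available. Lean on these libraries where they do the work, as an engineer would, in place of code of your own. Each camera call takes 0.05 s, during which the arm holds its last target.

### The job

Move the four blood pressure gauges from the job blocks in the pine queue tray onto the green test stand, one to a hole, dial up with the stem down the hole and the case flat on the shelf. Keep them in queue order, because the readings go onto the job cards in that order: the gauge at the left end of the tray, seen from the robot's side, goes in the hole next to the inlet valve with the black handwheel, and the others follow in turn away from the valve. Set each down gently, without dropping it or tipping any over.

Things in the scene. Friction and masses are not known exactly. Their poses are not given: they have to be found in the camera images.
- gauge_large: Aneroid blood pressure gauge head with the largest round case: 62 mm across, 32 mm thick, black with a steel bezel and white dial, about 170 g. Its origin is the centre of the flat case back, on which it rests; z points up out of the dial. A brass hose stem, 9 mm thick and 18 mm long, points straight down from the origin.
- gauge_small: Aneroid gauge head with the small round case: 46 mm across, 28 mm thick, brass with a white dial, about 100 g. Its origin is the centre of the flat case back, on which it rests; z points up out of the dial. A brass hose stem, 9 mm thick and 18 mm long, points straight down from the origin.
- gauge_square: Aneroid gauge head with a square grey case: 52 mm by 52 mm (sides along its x and y), 30 mm thick, white dial, about 150 g. Its origin is the centre of the flat case back, on which it rests; z points up out of the dial. A brass hose stem, 9 mm thick and 18 mm long, points straight down from the origin.
- gauge_octagonal: Aneroid gauge head with an eight-sided black rubber bumper case: 56 mm across the flats (flats face its x and y), 30 mm thick, white dial, about 160 g. Its origin is the centre of the flat case back, on which it rests; z points up out of the dial. A brass hose stem, 9 mm thick and 18 mm long, points straight down from the origin.
- block_large: Pine job block fixed in the queue tray, on which the large round gauge stands at the start, stem in the bore. 116 mm deep (x), 72 mm wide, top 34 mm above its origin, which is under the axis of its upright 26 mm bore (24 mm deep). Blank job card pinned flat on its -x part, towards the robot. The blocks form a row along their y, 78 mm apart, in any order; +y is the robot's left.
- block_small: Pine job block fixed in the queue tray, on which the small round gauge stands at the start, stem in the bore. 116 mm deep (x), 72 mm wide, top 34 mm above its origin, which is under the axis of its upright 26 mm bore (24 mm deep). Blank job card pinned flat on its -x part, towards the robot. The blocks form a row along their y, 78 mm apart, in any order; +y is the robot's left.
- block_square: Pine job block fixed in the queue tray, on which the square gauge stands at the start, stem in the bore. 116 mm deep (x), 72 mm wide, top 34 mm above its origin, which is under the axis of its upright 26 mm bore (24 mm deep). Blank job card pinned flat on its -x part, towards the robot. The blocks form a row along their y, 78 mm apart, in any order; +y is the robot's left.
- block_octagonal: Pine job block fixed in the queue tray, on which the octagonal gauge stands at the start, stem in the bore. 116 mm deep (x), 72 mm wide, top 34 mm above its origin, which is under the axis of its upright 26 mm bore (24 mm deep). Blank job card pinned flat on its -x part, towards the robot. The blocks form a row along their y, 78 mm apart, in any order; +y is the robot's left.
- stand: Test stand fixed to the desk: green enamelled steel shelf 96 mm deep (x), 340 mm long (y), 6 mm thick, its flat top 62 mm above its origin (on the desk under its centre). Four 26 mm through holes in a row at x = 0, y = +117, +39, -39, -117 mm; a gauge rests on its case back with its stem hanging down a hole. Brass pipe under the holes.
- inlet_valve: Inlet valve: brass block 34 x 30 mm with a round black handwheel 46 mm across, top at 74 mm, on the end of the stand's pipe in line with the holes, 200 mm from the stand's centre, at its +y or its -y end (a plain brass plug closes the other end). Origin on the desk under its axis, 83 mm from the axis of the nearest hole.

How it is judged:
By the outcome, as a careful person would: the job done as asked, in the order asked, and still so for the second after the job is handed in, with the robot touching nothing.
It also fails if it takes over 93 s, if anything falls off the work surface, if the arm or the gripper's body presses on something with over 40 N, if the wrist force passes 120 N, or if a joint passes its speed limit or range.

## Working session

There is one attempt and no reset: what is moved stays moved. The work goes in short steps, Python scripts to look and compute and a tool call to move; the robot and the scene stay as the last step left them, time stands still between calls to the robot, and variables do not carry over. Pictures are saved under pics/ and viewed, and the job is handed in when it is done.

Besides the shell and the picture viewer there is one more tool, called after "Call:" in YAML: its name, and indented under it one key for each argument. servo_tool: Moves the arm, as the interface text tells. Its arguments: {"type":"object","properties":{"motion":{"type":"array","items":{"type":"number"}},"gripper":{"type":"number"},"force":{"type":"number"}},"required":["motion"]}

```bash
mkdir -p pics
cat > h.py <<'E'
import cv2,numpy as np,pickle
from station import ctrl
def snap(n,f):
    c=ctrl.camera(n); cv2.imwrite(f'pics/{f}.png',c['color'][:,:,::-1]); pickle.dump(c,open(f'pics/{f}.pkl','wb')); return c
def load(f): return pickle.load(open(f'pics/{f}.pkl','rb'))
def world(c):
    R=cv2.Rodrigues(np.array(c['rvec'],float))[0]; t=np.array(c['tvec'],float).reshape(3)
    z=c['z_map'].astype(float); v,u=np.mgrid[:z.shape[0],:z.shape[1]]
    P=np.stack([(u-c['cx'])/c['fx']*z,(v-c['cy'])/c['fy']*z,z],-1)
    W=(P-t)@R; W[z==0]=np.nan
    return W
E
python3 - <<'E'
from h import *
for n in('scene','side','wrist'): snap(n,n+'0')
o=ctrl.get_obs();print(o)
E
```

```text
{'time_s': 0.15, 'qpos': array([ 1.08540344e+00,  3.00328741e-01,  1.52142398e+00, -3.12577087e-05,
        1.32069130e+00, -6.65648795e-02]), 'joint_vel': array([ 0.00035931, -0.00105977, -0.00267043,  0.00020488,  0.00114254,
        0.00062992]), 'tau': array([ 3.26456520e-04, -5.31964123e+01, -3.52816522e+01,  7.08180363e-02,
        2.35828041e-02, -3.98238421e-05]), 'ee_pos': array([0.22357326, 0.50227593, 0.18193089]), 'eef_rot': array([ 3.11057738,  1.56994442, -2.02063186]), 'force': array([ 0.30953552, -0.50133307,  0.80528866]), 'moment': array([ 0.01993711, -0.01018675,  0.04025285]), 'grip_width': 0.09421327452994313}
```

View pics/scene0.png

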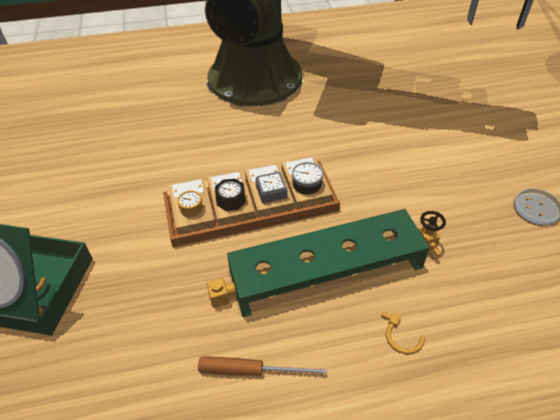

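View pics/side0.png

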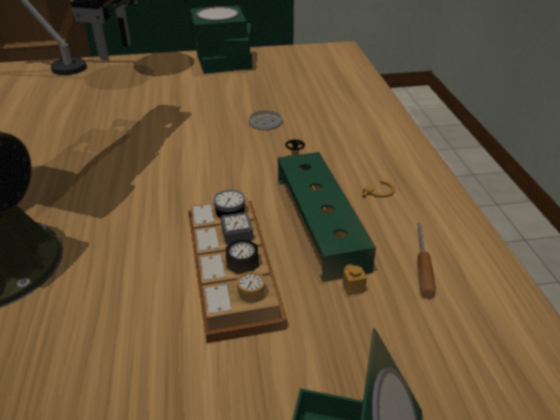

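View pics/wrist0.png

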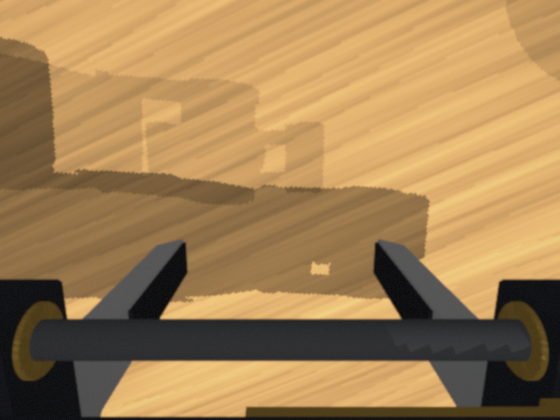

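The scene camera looks back towards the robot, so image right is +y. In queue order from the left the gauges are large (307,177), square (270,186), octagonal (230,193), small (190,203). The valve handwheel is at the +y end, (432,220). Next I'll measure these points.

Run:
```python
from h import *
for n,(x0,y0,x1,y1) in {'scene':(150,140,460,310),'side':(180,130,400,340)}.items():
    c=load(n+'0'); k=800//(x1-x0) if 0 else min(800/(x1-x0),600/(y1-y0))
    im=cv2.resize(c['color'][y0:y1,x0:x1,::-1],None,fx=k,fy=k,interpolation=cv2.INTER_CUBIC)
    cv2.imwrite(f'pics/{n}0c.png',im); print(n,k,c['fx'])
    W=world(c)
    # height-coded map
    z=np.nan_to_num(W[...,2]); 
    for lo,hi,name in((.061,.074,'top?'),(.054,.0605,'')): pass
    m=((z>.045)&(z<.085)&(W[...,0]>.25)&(W[...,0]<.75)&(abs(W[...,1])<.4)).astype(np.uint8)
    nl,lab,st,ce=cv2.connectedComponentsWithStats(m)
    for i in range(1,nl):
        if st[i,4]>40:
            p=W[lab==i]; print(st[i],np.round(ce[i]),np.round(np.median(p,0),4),np.round(p.min(0),3),np.round(p.max(0),3))
```

```text
scene 2.5806451612903225 508.6501470934795
[290 161  33  35 861] [307. 177.] [0.4643 0.029  0.0728] [0.39  0.    0.045] [0.488 0.062 0.079]
[253 169  35  35 802] [270. 187.] [ 0.4725 -0.0444  0.0704] [ 0.395 -0.072  0.045] [ 0.492 -0.011  0.077]
[212 178  34  33 833] [229. 194.] [ 0.4758 -0.1239  0.0711] [ 0.405 -0.154  0.045] [ 0.496 -0.091  0.076]
[172 185  30  33 564] [189. 202.] [ 0.4783 -0.2006  0.0687] [ 0.41  -0.233  0.045] [ 0.497 -0.178  0.074]
[ 227  209  202   95 9246] [324. 255.] [0.645  0.0168 0.061 ] [ 0.572 -0.148  0.045] [0.701 0.2   0.066]
[420 211  26  23 350] [432. 222.] [0.6195 0.2237 0.0713] [0.596 0.202 0.045] [0.641 0.246 0.076]
[210 281  12  10  60] [215. 285.] [ 0.6549 -0.1734  0.0459] [ 0.647 -0.183  0.045] [ 0.665 -0.164  0.048]
side 2.857142857142857 546.1583610568953
[ 277  139   99  126 5618] [324. 207.] [ 0.6329 -0.0078  0.0614] [ 0.572 -0.149  0.045] [0.699 0.247 0.075]
[ 213  190   57  116 3285] [239. 245.] [ 0.4632 -0.1069  0.071 ] [ 0.424 -0.227  0.045] [0.505 0.067 0.079]
[349 266  12   9  58] [354. 270.] [ 0.6524 -0.1738  0.0462] [ 0.643 -0.182  0.045] [ 0.663 -0.163  0.048]
[202 268  16  13  61] [211. 274.] [ 0.4109 -0.1438  0.0458] [ 0.394 -0.16   0.045] [ 0.42  -0.129  0.047]
[205 300  12  13  57] [211. 306.] [ 0.4055 -0.219   0.0458] [ 0.396 -0.232  0.045] [ 0.414 -0.206  0.048]
```

View pics/scene0c.png

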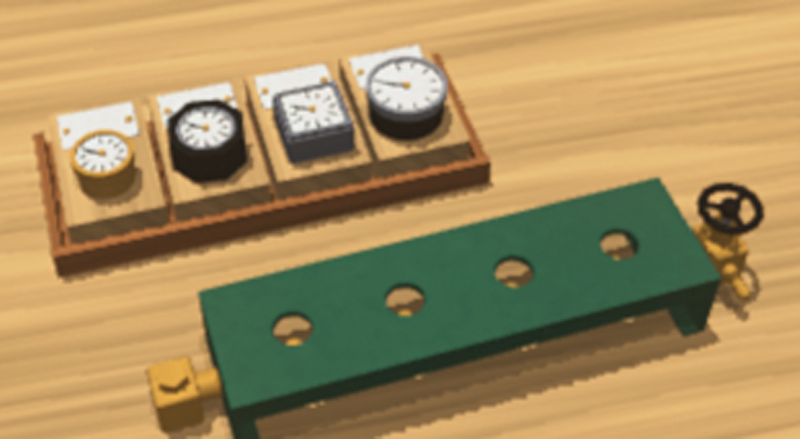

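View pics/side0c.png

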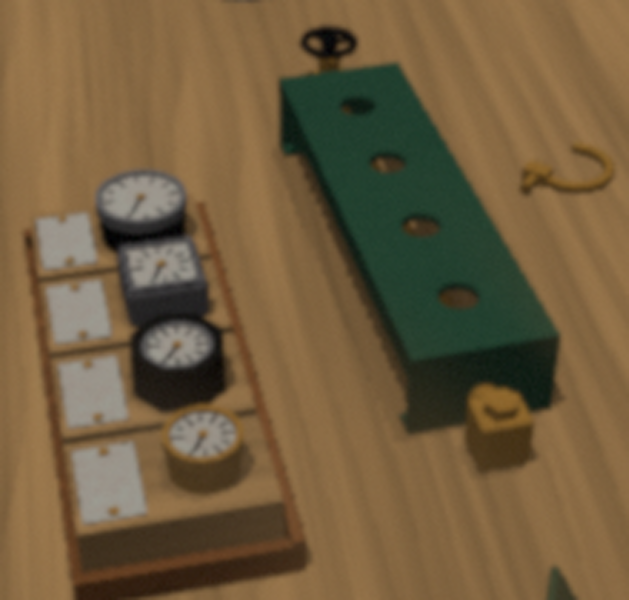

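Run:
```python
from h import *
for n in('scene','side'):
    c=load(n+'0');W=world(c);X,Y,Z=[W[...,i] for i in range(3)]
    g=c['color'].astype(int)
    print(n)
    for nm,(cx,cy),r in(('L',(.46,.03),.037),('S',(.467,-.045),.035),('O',(.468,-.125),.035),('s',(.475,-.2),.032)):
        m=(np.hypot(X-cx,Y-cy)<r)&(Z>.055); zz=Z[m]; top=np.percentile(zz,80); 
        t=m&(abs(Z-top)<.004); p=W[t]
        (rc,sz,a)=cv2.minAreaRect((p[:,:2]*1000).astype(np.float32))
        (cc,rr)=cv2.minEnclosingCircle((p[:,:2]*1000).astype(np.float32))
        print(nm,'top',top.round(4),t.sum(),'mean',p.mean(0).round(4),'rect',np.round(rc,1),np.round(sz,1),round(a,1),'circ',np.round(cc,1),round(rr,1))
    # shelf green top
    m=(g[...,1]>g[...,0]*1.3)&(abs(Z-.061)<.005)&(X>.55)&(X<.72)&(abs(Y)<.25)
    p=W[m];rc,sz,a=cv2.minAreaRect((p[:,:2]*1000).astype(np.float32));print('shelf',np.median(p[:,2]).round(4),p.mean(0).round(4),np.round(rc,1),np.round(sz,1),round(a,2))
    # block tops (pine), tray
    m=(X>.37)&(X<.56)&(Y>-.28)&(Y<.1)&(Z>.02)
    h,e=np.histogram(Z[m],bins=np.arange(.02,.085,.002));print(dict(zip((e[:-1]*1000).round().astype(int),h)))
    m&=(Z<.050)&(Z>.036)
    p=W[m];rc,sz,a=cv2.minAreaRect((p[:,:2]*1000).astype(np.float32));print('blocks',p.mean(0).round(4),np.round(rc,1),np.round(sz,1),round(a,2))
```

```text
scene
L top 0.0747 600 mean [0.4557 0.0308 0.0737] rect [454.5  31.2] [62.9 61.5] 20.6 circ [455.8  30.2] 32.6
S top 0.0728 500 mean [ 0.464  -0.0433  0.0718] rect [464. -43.] [52.7 51.2] 3.7 circ [464.9 -43.4] 34.4
O top 0.0732 544 mean [ 0.4662 -0.1234  0.0723] rect [ 464.9 -123.3] [56.4 58. ] 82.5 circ [ 466.1 -123.2] 30.7
s top 0.0709 367 mean [ 0.4727 -0.2003  0.0699] rect [ 472.4 -200. ] [44.6 45.7] 87.1 circ [ 472.5 -199.6] 24.4
shelf 0.0612 [0.6399 0.0196 0.0611] [635.9  26. ] [100.1 340.6] 5.05
{np.int64(20): np.int64(325), np.int64(22): np.int64(361), np.int64(24): np.int64(478), np.int64(26): np.int64(258), np.int64(28): np.int64(117), np.int64(30): np.int64(120), np.int64(32): np.int64(124), np.int64(34): np.int64(125), np.int64(36): np.int64(126), np.int64(38): np.int64(122), np.int64(40): np.int64(548), np.int64(42): np.int64(1717), np.int64(44): np.int64(1065), np.int64(46): np.int64(163), np.int64(48): np.int64(85), np.int64(50): np.int64(70), np.int64(52): np.int64(76), np.int64(54): np.int64(87), np.int64(56): np.int64(74), np.int64(58): np.int64(69), np.int64(60): 
[... 1175 characters left out ...]
t64(126), np.int64(40): np.int64(328), np.int64(42): np.int64(1908), np.int64(44): np.int64(1969), np.int64(46): np.int64(307), np.int64(48): np.int64(66), np.int64(50): np.int64(83), np.int64(52): np.int64(71), np.int64(54): np.int64(93), np.int64(56): np.int64(91), np.int64(58): np.int64(106), np.int64(60): np.int64(93), np.int64(62): np.int64(92), np.int64(64): np.int64(86), np.int64(66): np.int64(141), np.int64(68): np.int64(292), np.int64(70): np.int64(678), np.int64(72): np.int64(817), np.int64(74): np.int64(373), np.int64(76): np.int64(52), np.int64(78): np.int64(3), np.int64(80): np.int64(0), np.int64(82): np.int64(0)}
blocks [ 0.434  -0.1241  0.0438] [444.6 -83.2] [116.1 310.7] 3.71
```

```bash
cat >> h.py <<'E'
from scipy.spatial.transform import Rotation as Ro
def axes(o=None):
    o=o or ctrl.get_obs(); return Ro.from_euler('xyz',o['eef_rot']).as_matrix()
def rel(p,jaw=None,R=None,p0=None):
    """shift in tool axes (mm) and roll (deg) to bring TCP to p with jaw direction at angle jaw (deg, mod 180)"""
    o=ctrl.get_obs(); R=axes(o) if R is None else R; p0=o['ee_pos'] if p0 is None else p0
    d=R.T@(np.array(p)-p0)*1000; r=0
    if jaw is not None:
        z=R[:,2]; a=np.degrees(np.arctan2(z[1],z[0])); r=-(jaw-a); r=(r+90)%180-90
    return d.round(1),round(r,1)
def pix(c,u,v,z):
    R=cv2.Rodrigues(np.array(c['rvec'],float))[0]; t=np.array(c['tvec'],float).reshape(3)
    d=R.T@np.array([(u-c['cx'])/c['fx'],(v-c['cy'])/c['fy'],1]); o=-R.T@t
    return o+d*(z-o[2])/d[2]
E
python3 - <<'E'
from h import *
c=load('scene0')
for u,v in((618,244),(513,271),(404,299),(293,328)): print(pix(c,150+u/2.5806,140+v/2.5806,.062).round(4))
c=load('side0')
for u,v in((357,105),(389,162),(421,225),(459,296)): print(pix(c,180+u/2.857,130+v/2.857,.062).round(4))
a=np.radians(5)
for y in(.117,.039,-.039,-.117): print('rect',.6355-np.sin(a)*y,.0257+np.cos(a)*y)
R=axes();print(R.round(3)); print(rel((.455,.031,.15),4.5))
E
```

```text
[0.6261 0.1421 0.062 ]
[0.6333 0.0648 0.062 ]
[ 0.6404 -0.0128  0.062 ]
[ 0.6479 -0.0892  0.062 ]
[0.626  0.1416 0.062 ]
[0.6343 0.0633 0.062 ]
[ 0.6403 -0.014   0.062 ]
[ 0.6476 -0.0919  0.062 ]
rect 0.625302778098524 0.14225477967673422
rect 0.6321009260328413 0.06455159322557807
rect 0.6388990739671586 -0.013151593225578073
rect 0.6456972219014759 -0.09085477967673423
[[-0.    -0.914  0.407]
 [-0.001  0.407  0.914]
 [-1.     0.    -0.001]]
(array([  32.2, -403.1, -336.4]), np.float64(61.5))
```

Call:
servo_tool:
  motion: [0,-40,-34,6,0,-80,-67,12,0,-121,-101,18,0,-161,-135,25,0,-202,-168,31,0,-242,-202,37,0,-282,-235,43,0,-322,-269,49,0,-363,-303,55,0,-403,-336,61.5,0,-403,-336,61.5,0,-403,-336,61.5,0,-403,-336,61.5]
  gripper: 1
  force: 25

```text
time_s: 1.78
ee_pos: [0.4548, 0.0326, 0.1824]
eef_rot: [1.849, 1.571, 1.93]
force: [0.2, 0.4, -0.5]
grip_width: 0.0939
```

Run:
```python
from h import *
snap('wrist','w1');snap('scene','s1');o=ctrl.get_obs();print(o['time_s'],o['ee_pos'],axes(o).round(3)[:,2],rel((.455,.031,.05),4.5))
```

```text
1.875 [0.45495794 0.03249048 0.18246813] [0.997 0.08  0.   ] (array([ 1.325e+02, -1.500e+00, -1.000e-01]), np.float64(0.1))
```

View pics/w1.png

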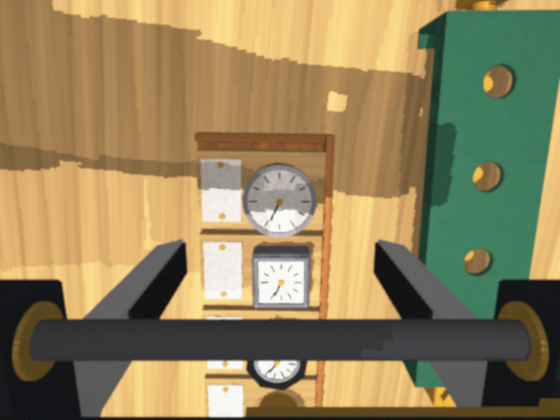

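The wrist view shows the large gauge at (280,200), centred between the fingers, with the square and octagonal gauges aligned to the blocks. I'll check the position with wrist depth.

Run:
```python
from h import *
c=load('w1');W=world(c);X,Y,Z=[W[...,i] for i in range(3)]
for nm,(cx,cy),r in(('L',(.455,.03),.036),('S',(.463,-.0436),.035),('O',(.465,-.1235),.033)):
    m=(np.hypot(X-cx,Y-cy)<r)&(Z>.066)&(Z<.085);p=W[m];print(nm,m.sum(),np.median(p[:,2]),cv2.minAreaRect((p[:,:2]*1000).astype(np.float32)))
for u,v in((280,200),(281,282)): print(pix(c,u,v,.074))
for u,v in((498,82),(487,176),(477,261)): print(pix(c,u,v,.062))
```

```text
L 4272 0.07534303915154741 ((452.4256591796875, 31.128849029541016), (61.10965347290039, 61.74005126953125), 5.5533037185668945)
S 3116 0.07323696579018785 ((460.0655822753906, -41.387542724609375), (51.585628509521484, 50.70953369140625), 3.980825185775757)
O 1383 0.07397676317088647 ((463.02587890625, -137.15335083007812), (57.26377487182617, 31.111631393432617), 4.393109321594238)
[0.45363693 0.03218333 0.074     ]
[ 0.46052436 -0.0418625   0.074     ]
[0.62255391 0.14170499 0.062     ]
[0.6296335  0.06510171 0.062     ]
[ 0.63673773 -0.01229287  0.062     ]
```

Call:
servo_tool:
  motion: [30,0,0,0,60,1,-1,0,90,1,-1,0,115,1,-1,0,127,1,-1,0,133,1,-1,0,133,1,-1,0,133,1,-1,0]

```text
time_s: 2.88
ee_pos: [0.4546, 0.0325, 0.05]
eef_rot: [-0.097, 1.57, -0.019]
force: [0.4, -0.6, -0.1]
grip_width: 0.0941
```

Call:
servo_tool:
  motion: [0,0,0,0,0,0,0,0,0,0,0,0,0,0,0,0,0,0,0,0,0,0,0,0]
  gripper: 0.3

```text
time_s: 3.62
ee_pos: [0.4541, 0.0325, 0.0494]
eef_rot: [-1.448, 1.571, -1.37]
force: [-1.1, 0.2, 2.2]
grip_width: 0.0606
```

Call:
servo_tool:
  motion: [-6,0,0,0,-18,0,0,0,-36,0,0,0,-56,0,0,0,-72,0,0,0,-80,0,0,0,-80,0,0,0]

```text
time_s: 4.5
ee_pos: [0.4543, 0.0325, 0.1298]
eef_rot: [-0.128, 1.57, -0.049]
force: [1.0, 0.2, -1.4]
grip_width: 0.0605
```

Run:
```python
from h import *
snap('side','p2');o=ctrl.get_obs();print(o['time_s'],o['ee_pos'],o['grip_width'],rel((.6258,.143,.13),5))
```

```text
4.55 [0.45399478 0.03253265 0.12923251] 0.06042278145220599 (array([ -0.8,  96.6, 179.9]), np.float64(-0.5))
```

View pics/p2.png

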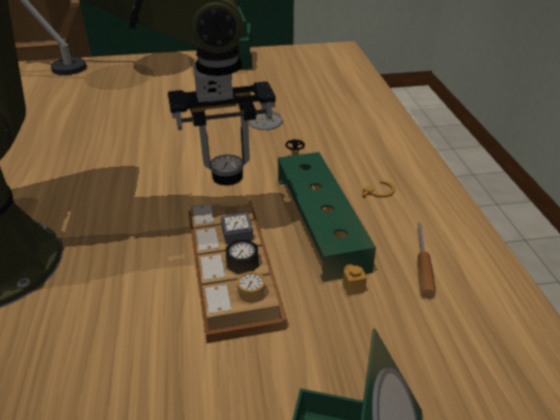

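The large gauge at (228,168) is held level and is clear of the tray.

Call:
servo_tool:
  motion: [0,6,12,0,0,18,34,0,0,34,64,0,0,50,94,0,0,66,124,0,0,80,150,-0.5,0,91,170,-0.5,0,97,180,-0.5,0,97,180,-0.5,0,97,180,-0.5]

```text
time_s: 5.8
ee_pos: [0.6256, 0.1431, 0.1292]
eef_rot: [-2.912, 1.57, -2.825]
force: [0.3, 0.0, -2.5]
grip_width: 0.0609
```

Run:
```python
from h import *
c=snap('side','p3');o=ctrl.get_obs();print(o['time_s'],o['ee_pos'],o['grip_width'],o['force'],rel((.6258,.143,.068),5))
W=world(c);X,Y,Z=[W[...,i] for i in range(3)]
m=(np.hypot(X-.626,Y-.142)<.04)&(Z>.145)&(Z<.16);p=W[m];print(m.sum(),p.mean(0),cv2.minAreaRect((p[:,:2]*1000).astype(np.float32)))
cv2.imwrite('pics/p3c.png',cv2.resize(c['color'][60:260,200:420,::-1],None,fx=3,fy=3))
```

```text
5.85 [0.62558575 0.14301107 0.12943698] 0.06076191363085725 [-0.17675304 -0.57040233 -2.43864918] (array([61.4, -0. ,  0.2]), np.float64(-0.0))
484 [0.62639569 0.13774441 0.15306296] ((624.8871459960938, 140.72573852539062), (68.05044555664062, 63.4312858581543), 47.6364860534668)
```

View pics/p3c.png

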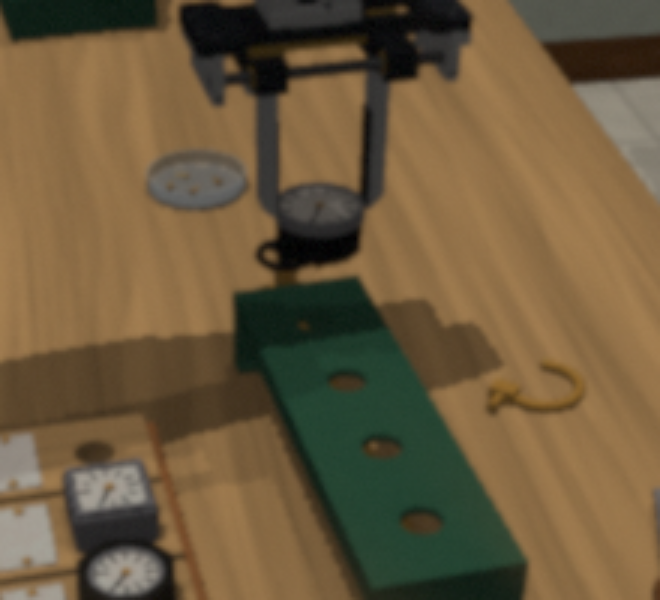

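The gauge is over the first hole (shadow at (300,320)). I'll lower it to 2 mm above contact, then ease it on.

Call:
servo_tool:
  motion: [8,0,0,0,22,0,0,0,36,0,0,0,46,0,0,0,53,0,0,0,57,0,0,0,59,0,0,0,59,0,0,0]

```text
time_s: 6.85
ee_pos: [0.626, 0.1434, 0.0705]
eef_rot: [0.05, 1.571, 0.138]
force: [-1.2, -1.0, -1.6]
grip_width: 0.0606
```

Call:
servo_tool:
  motion: [0.7,0,0,0,1.3,0,0,0,2,0,0,0,2,0,0,0]

```text
time_s: 7.35
ee_pos: [0.6259, 0.1434, 0.0683]
eef_rot: [-2.818, 1.571, -2.731]
force: [-0.0, -0.3, -1.8]
grip_width: 0.0608
```

Call:
servo_tool:
  motion: [0.5,0,0,0,1,0,0,0,1,0,0,0]

```text
time_s: 7.72
ee_pos: [0.626, 0.1434, 0.0675]
eef_rot: [0.321, 1.571, 0.409]
force: [-1.4, -0.7, 0.2]
grip_width: 0.0608
```

Call:
servo_tool:
  motion: [0.4,0,0,0,0.8,0,0,0,0.8,0,0,0]

```text
time_s: 8.1
ee_pos: [0.626, 0.1433, 0.0674]
eef_rot: [-0.079, 1.57, 0.008]
force: [-4.5, -1.5, 7.2]
grip_width: 0.0613
```

Contact, with 7 N upward. I'll release and look.

Call:
servo_tool:
  motion: [-0.6,0,0,0,-0.6,0,0,0,-0.6,0,0,0,-0.6,0,0,0]
  gripper: 0.95

```text
time_s: 8.6
ee_pos: [0.6259, 0.1434, 0.067]
eef_rot: [-2.997, 1.571, -2.91]
force: [0.3, -0.5, 0.1]
grip_width: 0.0893
```

Call:
servo_tool:
  motion: [-5,0,0,0,-20,0,0,0,-40,0,0,0,-62,0,0,0,-62,0,0,0]

```text
time_s: 9.22
ee_pos: [0.6269, 0.1435, 0.1317]
eef_rot: [0.073, 1.567, 0.161]
force: [-0.2, 0.5, 0.5]
grip_width: 0.0895
```

Run:
```python
from h import *
c=snap('side','p4');o=ctrl.get_obs();print(o['time_s'],o['ee_pos'],o['grip_width'],o['force'],rel((.462,-.043,.13),4.3))
W=world(c);X,Y,Z=[W[...,i] for i in range(3)]
for q,a,b in((( .626,.142),.08,.11),((.462,-.043),.066,.08)):
  m=(np.hypot(X-q[0],Y-q[1])<.04)&(Z>a)&(Z<b);p=W[m];print(m.sum(),p.mean(0),cv2.minAreaRect((p[:,:2]*1000).astype(np.float32)))
cv2.imwrite('pics/p4c.png',cv2.resize(c['color'][60:260,200:420,::-1],None,fx=3,fy=3))
```

```text
9.275 [0.62623821 0.14343225 0.13001999] 0.08949672138421128 [ 1.04309479  0.45757654 -0.93030897] (array([  -0.3, -171.4, -179.9]), np.float64(0.7))
489 [0.62488378 0.13719985 0.09051801] ((625.4981689453125, 141.79727172851562), (65.22393798828125, 59.29863357543945), 78.86693572998047)
554 [ 0.46138373 -0.0458793   0.07157752] ((461.6795959472656, -43.143402099609375), (52.031517028808594, 54.21344757080078), 5.095761775970459)
```

View pics/p4c.png

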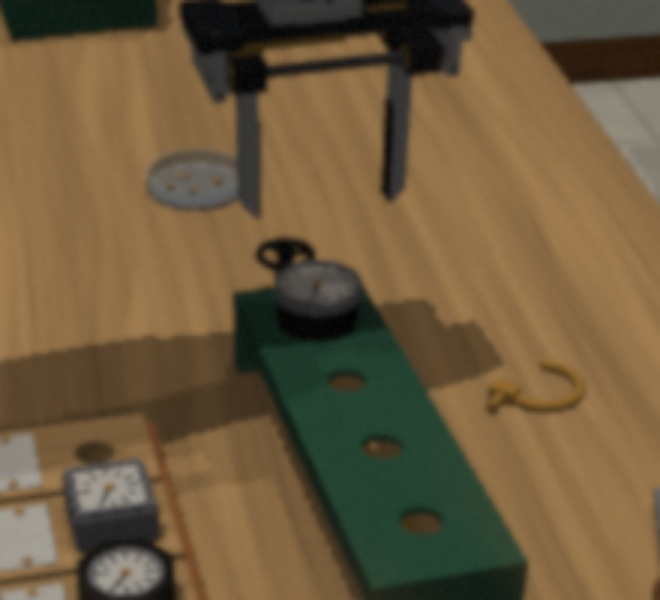

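The large gauge sits flat over the first hole at (318,300). Next is the square gauge.

Call:
servo_tool:
  motion: [0,-9,-9,0.7,0,-30,-31,0.7,0,-58,-61,0.7,0,-86,-91,0.7,0,-114,-120,0.7,0,-142,-149,0.7,0,-162,-170,0.7,0,-171,-180,0.7,0,-171,-180,0.7,20,-171,-180,0.7,45,-171,-180,0.7,65,-171,-180,0.7,76,-171,-180,0.7,80,-171,-180,0.7,80,-171,-180,0.7]
  gripper: 1

```text
time_s: 11.15
ee_pos: [0.4618, -0.0425, 0.0494]
eef_rot: [-0.079, 1.571, -0.004]
force: [0.2, 0.3, -0.0]
grip_width: 0.0942
```

Call:
servo_tool:
  motion: [0,0,0,0,0,0,0,0,0,0,0,0,0,0,0,0,0,0,0,0,0,0,0,0,0,0,0,0]
  gripper: 0.3

```text
time_s: 12.02
ee_pos: [0.4616, -0.0427, 0.0492]
eef_rot: [-0.338, 1.571, -0.263]
force: [-1.1, 0.6, 0.4]
grip_width: 0.0508
```

Call:
servo_tool:
  motion: [-6,0,0,0,-18,0,0,0,-36,0,0,0,-56,0,0,0,-72,0,0,0,-80,0,0,0,-80,0,0,0]

```text
time_s: 12.9
ee_pos: [0.4616, -0.0427, 0.1294]
eef_rot: [-0.195, 1.57, -0.12]
force: [0.0, -0.2, -0.9]
grip_width: 0.051
```

Run:
```python
from h import *
c=snap('side','p5');o=ctrl.get_obs();print(o['time_s'],o['ee_pos'],o['grip_width'],rel((.633,.0645,.13),5))
cv2.imwrite('pics/p5c.png',cv2.resize(c['color'][60:260,180:400,::-1],None,fx=3,fy=3))
```

```text
12.95 [ 0.46140402 -0.04265016  0.12889978] 0.050566217456590554 (array([ -1.1,  94. , 179.1]), np.float64(-0.7))
```

View pics/p5c.png

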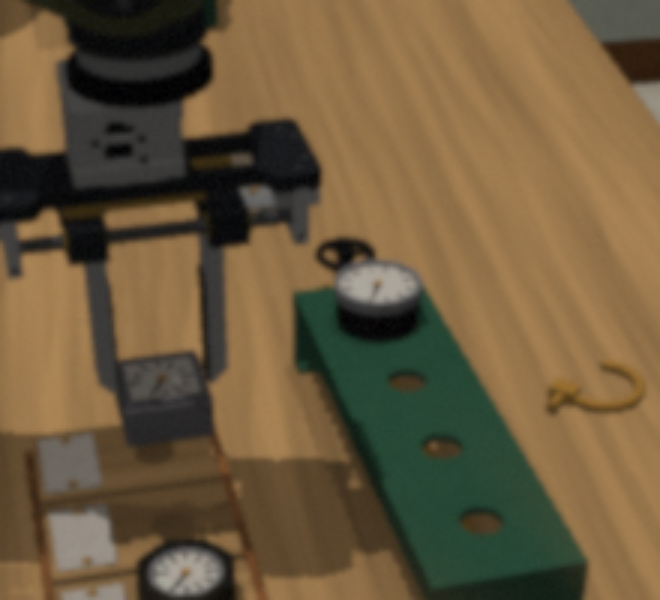

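The square gauge (165,395) is held level. Moving over hole 2 and down to 2–3 mm above contact.

Call:
servo_tool:
  motion: [0,6,12,0,0,18,34,0,0,34,64,0,0,49,94,0,0,65,124,0,0,78,150,-0.7,0,89,170,-0.7,0,94,179,-0.7,0,94,179,-0.7,10,94,179,-0.7,24,94,179,-0.7,38,94,179,-0.7,48,94,179,-0.7,55,94,179,-0.7,58,94,179,-0.7,58,94,179,-0.7,58,94,179,-0.7]

```text
time_s: 15.08
ee_pos: [0.6332, 0.0645, 0.0716]
eef_rot: [-0.04, 1.57, 0.047]
force: [0.3, 0.4, -0.9]
grip_width: 0.0508
```

Call:
servo_tool:
  motion: [0.7,0,0,0,1.4,0,0,0,2,0,0,0,2,0,0,0]

```text
time_s: 15.58
ee_pos: [0.633, 0.0645, 0.0691]
eef_rot: [3.116, 1.571, -3.079]
force: [1.0, -1.0, -2.4]
grip_width: 0.051
```

Call:
servo_tool:
  motion: [0.5,0,0,0,1,0,0,0,1.5,0,0,0,1.5,0,0,0]

```text
time_s: 16.08
ee_pos: [0.633, 0.0645, 0.0676]
eef_rot: [2.989, 1.571, 3.077]
force: [0.0, -0.4, -1.2]
grip_width: 0.0508
```

Call:
servo_tool:
  motion: [0.4,0,0,0,0.8,0,0,0,0.8,0,0,0]

```text
time_s: 16.45
ee_pos: [0.633, 0.0645, 0.0672]
eef_rot: [-0.166, 1.571, -0.078]
force: [-2.7, -0.9, 3.2]
grip_width: 0.0508
```

Call:
servo_tool:
  motion: [-0.2,0,0,0,-0.2,0,0,0,-0.2,0,0,0,-0.2,0,0,0]
  gripper: 0.95

```text
time_s: 16.95
ee_pos: [0.633, 0.0645, 0.067]
eef_rot: [2.389, 1.571, 2.477]
force: [-0.9, 0.4, 0.2]
grip_width: 0.087
```

Call:
servo_tool:
  motion: [-5,0,0,0,-20,0,0,0,-40,0,0,0,-62,0,0,0,-62,0,0,0]

```text
time_s: 17.58
ee_pos: [0.634, 0.0645, 0.1316]
eef_rot: [-0.043, 1.567, 0.045]
force: [-1.1, -0.8, -0.9]
grip_width: 0.0894
```

Run:
```python
from h import *
c=snap('side','p6');o=ctrl.get_obs();print(o['time_s'],o['ee_pos'],o['grip_width'],o['force'],rel((.4645,-.1235,.13),4.3))
W=world(c);X,Y,Z=[W[...,i] for i in range(3)]
for q,a,b in((( .626,.142),.08,.11),((.633,.064),.08,.11),((.4645,-.1235),.066,.08)):
  m=(np.hypot(X-q[0],Y-q[1])<.036)&(Z>a)&(Z<b);p=W[m];print(m.sum(),p.mean(0),cv2.minAreaRect((p[:,:2]*1000).astype(np.float32)))
cv2.imwrite('pics/p6c.png',cv2.resize(c['color'][60:260,180:400,::-1],None,fx=3,fy=3))
```

```text
17.625 [0.63330438 0.06451011 0.12993009] 0.08914402363204281 [ 0.13130837 -1.28772799  0.07595804] (array([  -0.4, -172.6, -184.6]), np.float64(0.7))
473 [0.62547347 0.13643431 0.09048923] ((625.727783203125, 142.4790496826172), (66.0111083984375, 59.36324691772461), 80.40013885498047)
481 [0.63147291 0.05899484 0.08863131] ((631.9381713867188, 63.29348373413086), (52.596256256103516, 54.28376770019531), 6.8202128410339355)
689 [ 0.46384964 -0.12536928  0.07226405] ((464.1224060058594, -122.8072509765625), (59.84907150268555, 55.43165969848633), 85.30372619628906)
```

View pics/p6c.png

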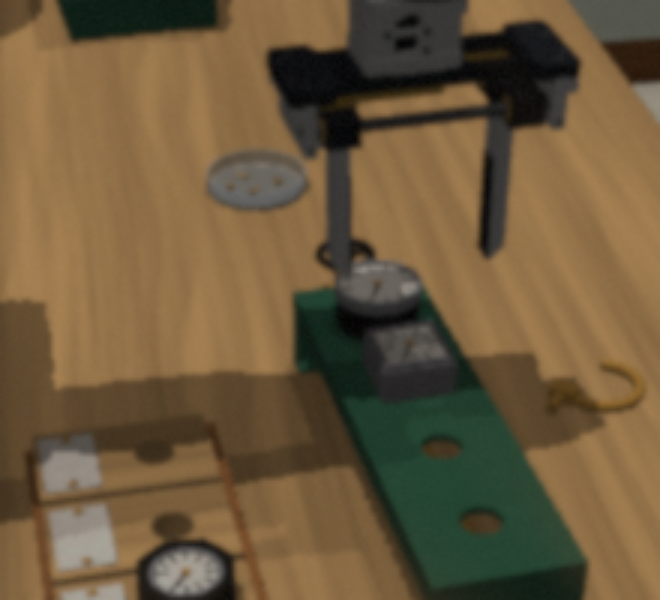

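The large (378,290) and square (410,355) gauges both sit flat. Next is the octagonal gauge.

Call:
servo_tool:
  motion: [0,-9,-9,0.7,0,-30,-32,0.7,0,-58,-62,0.7,0,-87,-93,0.7,0,-115,-123,0.7,0,-143,-153,0.7,0,-164,-175,0.7,0,-173,-185,0.7,0,-173,-185,0.7,20,-173,-185,0.7,45,-173,-185,0.7,65,-173,-185,0.7,76,-173,-185,0.7,80,-173,-185,0.7,80,-173,-185,0.7]
  gripper: 1

```text
time_s: 19.5
ee_pos: [0.4641, -0.1239, 0.0493]
eef_rot: [-0.375, 1.57, -0.299]
force: [-0.2, 0.1, 0.6]
grip_width: 0.0936
```

Call:
servo_tool:
  motion: [0,0,0,0,0,0,0,0,0,0,0,0,0,0,0,0,0,0,0,0,0,0,0,0,0,0,0,0]
  gripper: 0.3

```text
time_s: 20.38
ee_pos: [0.4638, -0.124, 0.0491]
eef_rot: [-0.897, 1.571, -0.822]
force: [-0.4, 0.7, 2.4]
grip_width: 0.0553
```

Call:
servo_tool:
  motion: [-6,0,0,0,-18,0,0,0,-36,0,0,0,-56,0,0,0,-72,0,0,0,-80,0,0,0,-80,0,0,0]

```text
time_s: 21.25
ee_pos: [0.4639, -0.124, 0.1293]
eef_rot: [-0.445, 1.57, -0.369]
force: [-0.5, -0.6, -2.2]
grip_width: 0.0558
```

Run:
```python
from h import *
c=snap('side','p7');o=ctrl.get_obs();print(o['time_s'],o['ee_pos'],o['grip_width'],rel((.6398,-.0133,.13),5))
cv2.imwrite('pics/p7c.png',cv2.resize(c['color'][60:260,180:400,::-1],None,fx=3,fy=3))
```

```text
21.3 [ 0.46364639 -0.1239424   0.12877575] 0.05555138170397624 (array([ -1.3,  97.1, 184. ]), np.float64(-0.7))
```

View pics/p7c.png

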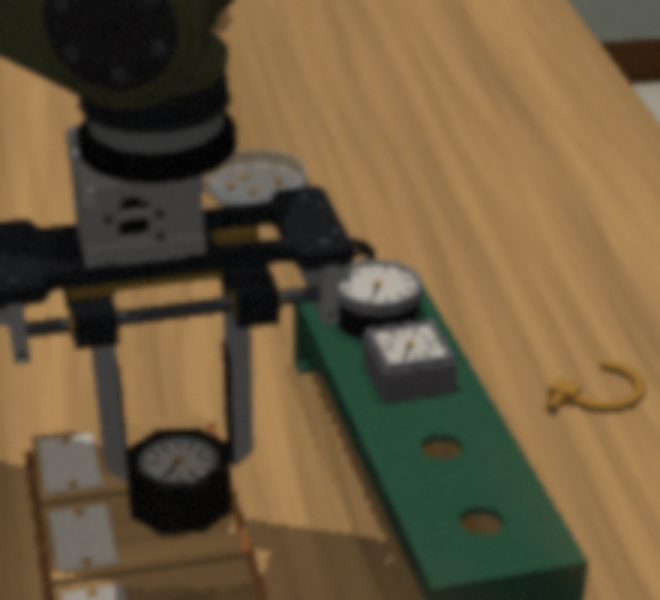

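The octagonal gauge (180,480) is held level. Moving to hole 3.

Call:
servo_tool:
  motion: [0,6,12,0,0,18,35,0,0,35,66,0,0,51,97,0,0,67,127,0,0,81,154,-0.7,0,92,175,-0.7,0,97,184,-0.7,0,97,184,-0.7,10,97,184,-0.7,24,97,184,-0.7,38,97,184,-0.7,48,97,184,-0.7,55,97,184,-0.7,59,97,184,-0.7,59,97,184,-0.7,59,97,184,-0.7]

```text
time_s: 23.42
ee_pos: [0.6402, -0.0135, 0.0704]
eef_rot: [-0.163, 1.57, -0.076]
force: [1.3, -0.0, -1.8]
grip_width: 0.0554
```

Call:
servo_tool:
  motion: [0.7,0,0,0,1.4,0,0,0,2,0,0,0,2,0,0,0]

```text
time_s: 23.92
ee_pos: [0.6399, -0.0135, 0.068]
eef_rot: [2.818, 1.571, 2.905]
force: [-0.1, 0.5, -1.1]
grip_width: 0.0556
```

Call:
servo_tool:
  motion: [0.4,0,0,0,0.8,0,0,0,0.8,0,0,0]

```text
time_s: 24.3
ee_pos: [0.64, -0.0135, 0.0673]
eef_rot: [-0.877, 1.571, -0.789]
force: [0.3, -0.6, -1.5]
grip_width: 0.0558
```

Call:
servo_tool:
  motion: [0.4,0,0,0,0.8,0,0,0,0.8,0,0,0]

```text
time_s: 24.68
ee_pos: [0.6401, -0.0135, 0.0671]
eef_rot: [-0.246, 1.57, -0.159]
force: [-3.5, -0.6, 5.3]
grip_width: 0.0558
```

Call:
servo_tool:
  motion: [-0.3,0,0,0,-0.3,0,0,0,-0.3,0,0,0,-0.3,0,0,0]
  gripper: 0.95

```text
time_s: 25.18
ee_pos: [0.64, -0.0135, 0.0666]
eef_rot: [2.93, 1.571, 3.018]
force: [0.4, -0.1, 0.3]
grip_width: 0.0885
```

Call:
servo_tool:
  motion: [-5,0,0,0,-20,0,0,0,-40,0,0,0,-62,0,0,0,-62,0,0,0]

```text
time_s: 25.8
ee_pos: [0.641, -0.0135, 0.1313]
eef_rot: [-0.17, 1.567, -0.082]
force: [0.3, -0.1, -0.4]
grip_width: 0.0893
```

Run:
```python
from h import *
c=snap('side','p8');o=ctrl.get_obs();print(o['time_s'],o['ee_pos'],o['grip_width'],o['force'],rel((.4715,-.200,.13),4.3))
W=world(c);X,Y,Z=[W[...,i] for i in range(3)]
for q,a,b in((( .64,-.0133),.08,.11),((.633,.064),.08,.11),((.4715,-.2),.062,.08)):
  m=(np.hypot(X-q[0],Y-q[1])<.036)&(Z>a)&(Z<b);p=W[m];print(m.sum(),p.mean(0),cv2.minAreaRect((p[:,:2]*1000).astype(np.float32)))
cv2.imwrite('pics/p8c.png',cv2.resize(c['color'][100:300,180:400,::-1],None,fx=3,fy=3))
```

```text
25.85 [ 0.64032332 -0.01349058  0.1296567 ] 0.08972554388885617 [-0.34613839  0.27694153 -0.02536167] (array([  -0.6, -171.1, -184.4]), np.float64(0.7))
571 [ 0.63889125 -0.01731402  0.089413  ] ((639.6865844726562, -13.440767288208008), (57.81269073486328, 58.9356803894043), 2.135200023651123)
453 [0.63218861 0.05804336 0.08849882] ((631.503662109375, 62.810115814208984), (52.14491653442383, 53.72290802001953), 6.861866474151611)
559 [ 0.47113961 -0.20199267  0.06998646] ((471.3145446777344, -199.615966796875), (45.39442443847656, 47.1090202331543), 5.337735176086426)
```

View pics/p8c.png

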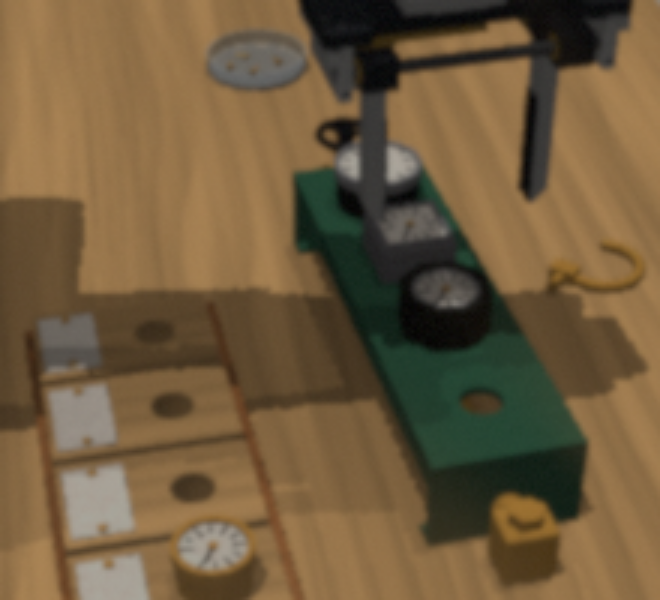

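The octagonal gauge (445,305) sits flat over hole 3. Last is the small round gauge at (215,560).

Call:
servo_tool:
  motion: [0,-9,-9,0.7,0,-30,-32,0.7,0,-58,-62,0.7,0,-86,-93,0.7,0,-114,-123,0.7,0,-142,-153,0.7,0,-162,-175,0.7,0,-171,-184.5,0.7,0,-171,-184.5,0.7,20,-171,-184.5,0.7,45,-171,-184.5,0.7,65,-171,-184.5,0.7,76,-171,-184.5,0.7,80,-171,-184.5,0.7,80,-171,-184.5,0.7]
  gripper: 1

```text
time_s: 27.72
ee_pos: [0.4714, -0.1998, 0.049]
eef_rot: [-0.501, 1.571, -0.426]
force: [-0.3, -0.9, 0.3]
grip_width: 0.0939
```

Call:
servo_tool:
  motion: [0,0,0,0,0,0,0,0,0,0,0,0,0,0,0,0,0,0,0,0,0,0,0,0,0,0,0,0]
  gripper: 0.2

```text
time_s: 28.6
ee_pos: [0.4713, -0.2, 0.0491]
eef_rot: [-0.651, 1.57, -0.576]
force: [-0.0, -0.2, 4.7]
grip_width: 0.0277
```

Call:
servo_tool:
  motion: [-6,0,0,0,-18,0,0,0,-36,0,0,0,-56,0,0,0,-72,0,0,0,-80,0,0,0,-80,0,0,0]

```text
time_s: 29.48
ee_pos: [0.4712, -0.2, 0.1291]
eef_rot: [-0.574, 1.57, -0.499]
force: [0.3, 0.8, 0.1]
grip_width: 0.0185
```

Run:
```python
from h import *
c=snap('side','p9');o=ctrl.get_obs();print(o['time_s'],o['ee_pos'],o['grip_width'],rel((.647,-.0908,.13),5))
cv2.imwrite('pics/p9c.png',cv2.resize(c['color'][120:320,180:400,::-1],None,fx=3,fy=3))
```

```text
29.525 [ 0.47098574 -0.19983425  0.12848945] 0.018767514808983466 (array([ -1.5,  95.5, 183.7]), np.float64(-0.7))
```

View pics/p9c.png

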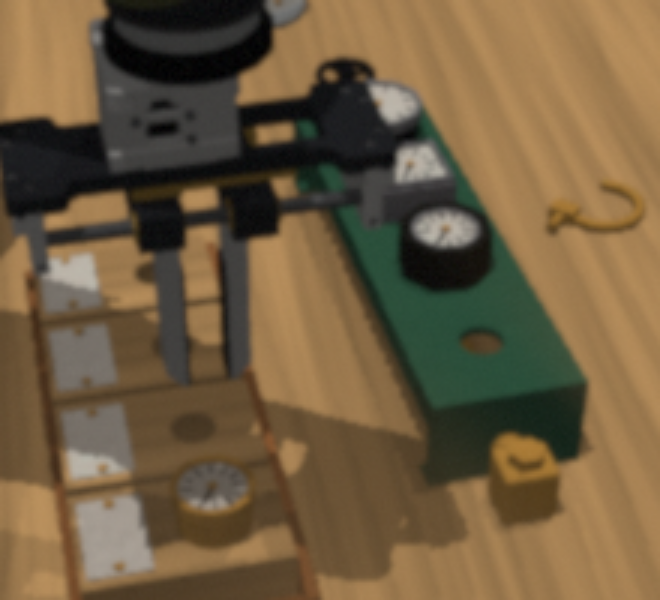

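The small gauge slipped out: the grip closed to 18 mm and the gauge is still upright in its block at (213,500). The pads were probably too near its lower, tapered top. I'll re-measure it and grip lower.

Run:
```python
from h import *
for n in('scene','side'):
  c=snap(n,n+'10')
  W=world(c);X,Y,Z=[W[...,i] for i in range(3)]
  m=(np.hypot(X-.4715,Y+.2)<.036)&(Z>.062)&(Z<.09);p=W[m];print(m.sum(),p.mean(0),np.percentile(p[:,2],[10,50,90]),cv2.minAreaRect((p[:,:2]*1000).astype(np.float32)))
  t=p[p[:,2]>.068]; A=np.c_[t[:,:2],np.ones(len(t))]; print('slope',np.linalg.lstsq(A,t[:,2],rcond=None)[0])
  cv2.imwrite(f'pics/{n}10c.png',cv2.resize(c['color'][160:260,130:250,::-1] if n=='scene' else c['color'][230:350,180:320,::-1],None,fx=5,fy=5,interpolation=cv2.INTER_CUBIC))
  mb=(abs(X-.44)<.03)&(abs(Y+.2)<.03)&(abs(Z-.044)<.006);print('blocktop',np.median(Z[mb]))
print(ctrl.get_obs()['time_s'],rel((.4712,-.1998,.0455)))
```

```text
418 [ 0.47393736 -0.20033613  0.06920512] [0.06668972 0.06949546 0.07152812] ((472.3609313964844, -200.13861083984375), (45.10369873046875, 46.299415588378906), 62.360591888427734)
slope [-0.00274681  0.008396    0.07303625]
blocktop 0.04365642267825474
558 [ 0.47098973 -0.20202804  0.06999248] [0.06726516 0.07021865 0.0723852 ] ((471.2101135253906, -200.07106018066406), (46.726654052734375, 46.40736389160156), 47.19447708129883)
slope [ 0.00178171 -0.00324675  0.06912711]
blocktop 0.04435285503694661
29.625 (array([82.6, -0.1,  0.4]), 0)
```

View pics/side10c.png

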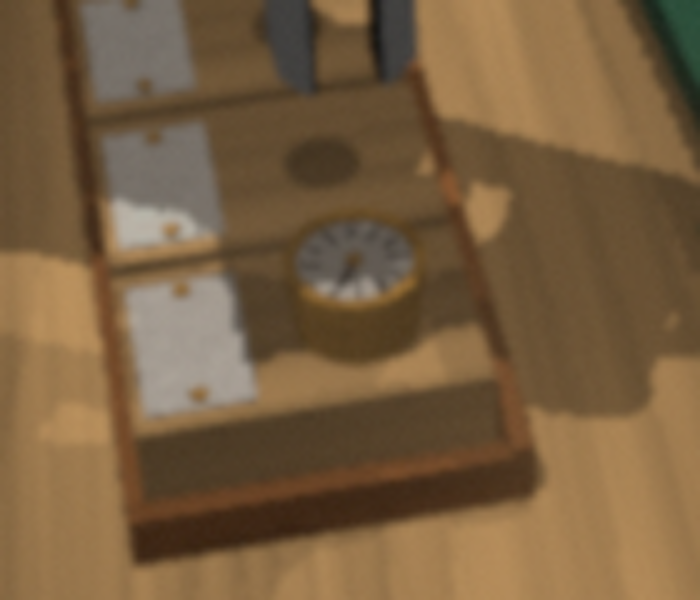

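View pics/scene10c.png

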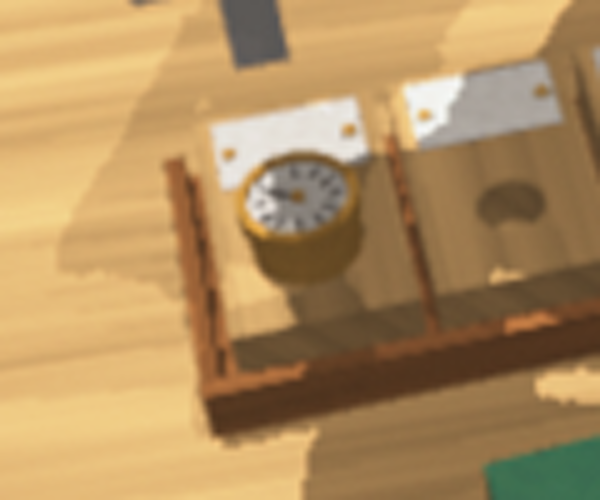

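Call:
servo_tool:
  motion: [0,0,0,0,0,0,0,0,0,0,0,0,0,0,0,0,0,0,0,0,0,0,0,0]
  gripper: 1

```text
time_s: 30.38
ee_pos: [0.4711, -0.1999, 0.1288]
eef_rot: [-1.222, 1.571, -1.147]
force: [-0.1, -0.2, 0.4]
grip_width: 0.0755
```

Run:
```python
from h import *
c=snap('wrist','w11');W=world(c);X,Y,Z=[W[...,i] for i in range(3)]
m=(np.hypot(X-.4715,Y+.2)<.036)&(Z>.062)&(Z<.09);p=W[m];print(m.sum(),p.mean(0),cv2.minAreaRect((p[:,:2]*1000).astype(np.float32)))
print(rel((.4712,-.1998,.0455)))
```

```text
3298 [ 0.46957418 -0.19977281  0.07161257] ((469.8838806152344, -200.3029022216797), (45.19659423828125, 46.116756439208984), 2.8819668292999268)
(array([83.2,  0.1,  0.1]), 0)
```

View pics/w11.png

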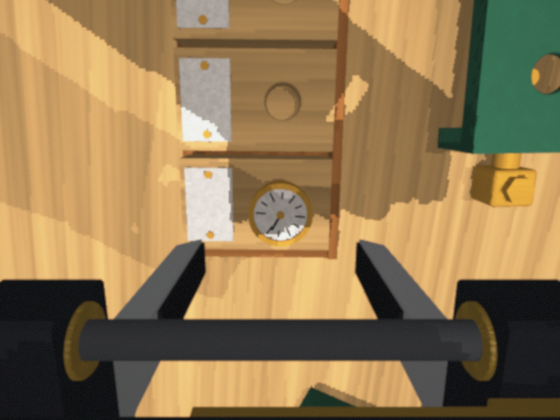

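The gauge (280,214) is centred and undisturbed. I'll go lower this time and close in stages.

Call:
servo_tool:
  motion: [20,0,0,0,45,0,0,0,65,0,0,0,77,0,0,0,82,0,0,0,83,0,0,0,83,0,0,0,83,0,0,0]
  gripper: 0.8

```text
time_s: 31.42
ee_pos: [0.4714, -0.2, 0.0462]
eef_rot: [-0.534, 1.57, -0.459]
force: [0.5, 0.2, -0.0]
grip_width: 0.0749
```

Call:
servo_tool:
  motion: [0,0,0,0,0,0,0,0,0,0,0,0,0,0,0,0]
  gripper: 0.42
  force: 15

```text
time_s: 31.92
ee_pos: [0.4711, -0.1999, 0.0457]
eef_rot: [-0.421, 1.571, -0.346]
force: [-0.1, 1.0, 0.7]
grip_width: 0.045
```

Run:
```python
from h import *
c=snap('side','p12');o=ctrl.get_obs();print(o['time_s'],o['ee_pos'],o['grip_width'],o['force'])
cv2.imwrite('pics/p12c.png',cv2.resize(c['color'][190:330,180:340,::-1],None,fx=4,fy=4,interpolation=cv2.INTER_CUBIC))
```

```text
31.975 [ 0.47113252 -0.19989512  0.04578137] 0.04542276101321113 [-0.68042316 -0.54523628  0.20249729]
```

View pics/p12c.png

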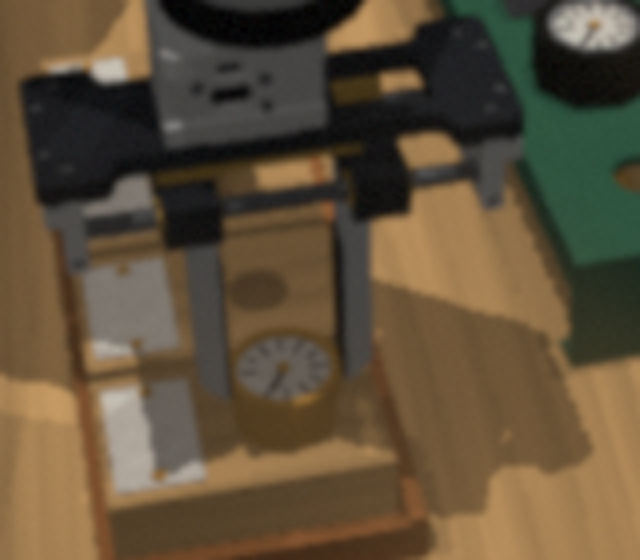

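Run:
```python
from h import *
for f in('side0','p12'):
  c=load(f)
  def pr(p): return cv2.projectPoints(np.array([p],float),np.array(c['rvec'],float),np.array(c['tvec'],float),np.eye(3)*[c['fx'],c['fy'],1]+np.array([[0,0,c['cx']],[0,0,c['cy']],[0,0,0]]),None)[0].ravel()
  o=np.array([.4711,-.1999,.0457])
  for d in(-.023,-.036,.023,.036):
    q=pr(o+[d,d*.075,0]); print(d,q,(q-[180,190])*4)
  q=pr([.4711,-.2,.071]);print('dialc',q,(q-[180,190])*4)
c=load('p12');W=world(c)
for u,v in((215,370),(360,355),(210,340),(285,425)):
  print(u,v,W[190+v//4,180+u//4])
```

```text
-0.023 [236.72249905 295.57369728] [226.88999619 422.2947891 ]
-0.036 [228.79858335 296.90865592] [195.19433341 427.63462367]
0.023 [264.43628522 290.90469778] [337.74514088 403.61879111]
0.036 [272.17797684 289.60043881] [368.71190735 398.40175522]
dialc [250.03171278 282.11264876] [280.12685111 368.45059502]
-0.023 [236.72249905 295.57369728] [226.88999619 422.2947891 ]
-0.036 [228.79858335 296.90865592] [195.19433341 427.63462367]
0.023 [264.43628522 290.90469778] [337.74514088 403.61879111]
0.036 [272.17797684 289.60043881] [368.71190735 398.40175522]
dialc [250.03171278 282.11264876] [280.12685111 368.45059502]
215 370 [ 0.44358578 -0.2123066   0.087269  ]
360 355 [ 0.50266361 -0.20795343  0.08285957]
210 340 [ 0.4429631  -0.2107526   0.10093888]
285 425 [ 0.47003083 -0.22012503  0.0598545 ]
```

Run:
```python
from h import *
c=load('p12');W=world(c)
im=c['color'][255:310,215:290,::-1]
cv2.imwrite('pics/p12d.png',cv2.resize(cv2.convertScaleAbs(im,alpha=1.6),None,fx=10,fy=10,interpolation=cv2.INTER_NEAREST))
for u in(230,233,235,270):
  for v in range(276,304,2): print(u,v,W[v,u].round(3),c['color'][v,u])
```

```text
230 276 [ 0.44  -0.211  0.1  ] [75 71 67]
230 278 [ 0.439 -0.212  0.096] [75 70 66]
230 280 [ 0.439 -0.215  0.095] [75 69 65]
230 282 [ 0.439 -0.21   0.086] [75 70 65]
230 284 [ 0.439 -0.212  0.084] [77 69 62]
230 286 [ 0.438 -0.212  0.079] [81 69 56]
230 288 [ 0.439 -0.18   0.043] [85 68 46]
230 290 [ 0.438 -0.186  0.044] [84 65 43]
230 292 [ 0.438 -0.19   0.044] [83 64 41]
230 294 [ 0.438 -0.193  0.042] [85 65 44]
230 296 [ 0.437 -0.199  0.043] [89 70 49]
230 298 [ 0.437 -0.203  0.044] [87 70 49]
230 300 [ 0.437 -0.207  0.043] [88 73 56]
230 302 [ 0.436 -0.212  0.043] [92 78 64]
233 276 [ 0.444 -0.212  0.1  ] [76 71 67]
233 278 [ 0.444 -0.213  0.096] [75 70 67]
233 280 [ 0.444 -0.21   0.09 ] [75 71 67]
233 282 [ 0.444 -0.212  0.087] [76 72 67]
233 284 [ 0.443 -0.211  0.082] [76 72 68]
233 286 [ 0.443 -0.212  0.078] [76 72 68]
233 288 [ 0.443 -0.215  0.077] [79 69 58]
233 290 [ 0.443 -0.186  0.044] [85 66 45]
233 292 [ 0.443 -0.191  0.044] [83 65 43]
233 294 [ 0.442 -0.196  0.045] [87 68 45]
233 296 [ 0.442 -0.199  0.043] [89 69 46]
233 298 [ 0.442 -0.205  0.044] [87 68 45]
233 300 
[... 566 characters left out ...]
3] [86 67 43]
235 300 [ 0.444 -0.211  0.045] [83 65 41]
235 302 [ 0.444 -0.215  0.045] [91 70 46]
270 276 [ 0.503 -0.208  0.087] [73 70 67]
270 278 [ 0.503 -0.208  0.083] [72 70 67]
270 280 [ 0.502 -0.21   0.081] [76 70 66]
270 282 [ 0.506 -0.177  0.044] [86 73 58]
270 284 [ 0.505 -0.183  0.045] [84 67 45]
270 286 [ 0.505 -0.185  0.042] [87 67 43]
270 288 [ 0.504 -0.194  0.047] [91 72 46]
270 290 [ 0.504 -0.195  0.043] [106  83  54]
270 292 [ 0.503 -0.2    0.044] [107  84  54]
270 294 [ 0.502 -0.205  0.044] [98 75 50]
270 296 [ 0.502 -0.21   0.045] [98 76 49]
270 298 [ 0.501 -0.215  0.045] [109  84  55]
270 300 [ 0.501 -0.217  0.043] [113  87  57]
270 302 [ 0.5   -0.221  0.042] [154 120  78]
```

View pics/p12d.png

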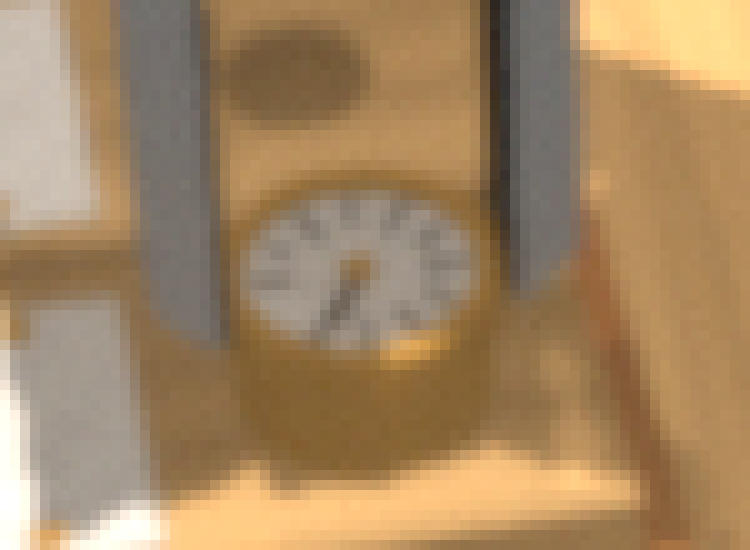

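The visible fingertips look about 25 mm higher than the reported TCP. I'll check that against the other pictures.

Run:
```python
from h import *
for f,tcp in(('p4',(.6262,.1434,.130)),('p6',(.6333,.0645,.1299)),('p8',(.6403,-.0135,.1297)),('s1',(.455,.0325,.1825)),('p12',(.4711,-.1999,.0457))):
  c=load(f);W=world(c);d=W-np.array(tcp)
  m=(abs(d[...,0])<.075)&(abs(d[...,1])<.03)&(d[...,2]>-.02)&(d[...,2]<.12)
  col=c['color'].astype(int); 
  if f=='p12': m&=(abs(d[...,0])>.025)&(np.ptp(col,axis=2)<25)&(d[...,2]>.012)
  p=d[m]; print(f,m.sum(),'z min pct',np.percentile(p[:,2],[0.5,2,5,10]).round(4),'ymed',np.median(p[:,1]).round(4), 'x',np.percentile(p[:,0],[1,50,99]).round(3))
```

```text
p4 672 z min pct [0.0253 0.0284 0.0325 0.0374] ymed -0.0068 x [-0.057  0.045  0.058]
p6 752 z min pct [0.0257 0.0285 0.0328 0.0373] ymed -0.0065 x [-0.057  0.045  0.058]
p8 842 z min pct [0.0256 0.029  0.0328 0.038 ] ymed -0.0062 x [-0.057  0.045  0.058]
s1 727 z min pct [0.0232 0.0255 0.0291 0.0337] ymed -0.0039 x [-0.053  0.058  0.062]
p12 464 z min pct [0.0266 0.0298 0.0334 0.0373] ymed -0.0093 x [-0.034  0.026  0.035]
```

Confirmed in five pictures and both cameras: the true fingertips sit about 24 mm above the reported TCP, while x and y agree. That is why the lowest gauge was missed. I'll open, go 21 mm lower (true tips at about 48 mm, 4 mm above the block) and regrip.

Call:
servo_tool:
  motion: [0,0,0,0,0,0,0,0,0,0,0,0,0,0,0,0]
  gripper: 0.8

```text
time_s: 32.48
ee_pos: [0.4711, -0.1999, 0.0457]
eef_rot: [2.585, 1.571, 2.66]
force: [-0.4, 0.1, -0.5]
grip_width: 0.0753
```

Call:
servo_tool:
  motion: [3,0,0,0,8,0,0,0,13,0,0,0,17,0,0,0,20,0,0,0,21,0,0,0,21,0,0,0]

```text
time_s: 33.35
ee_pos: [0.4711, -0.1999, 0.0248]
eef_rot: [-0.629, 1.571, -0.554]
force: [0.6, -0.7, -0.1]
grip_width: 0.0748
```

Run:
```python
from h import *
c=snap('side','p13');o=ctrl.get_obs();print(o['time_s'],o['ee_pos'],o['grip_width'],o['force'])
cv2.imwrite('pics/p13d.png',cv2.resize(cv2.convertScaleAbs(c['color'][250:320,205:295,::-1],alpha=1.5),None,fx=8,fy=8,interpolation=cv2.INTER_NEAREST))
```

```text
33.4 [ 0.47117064 -0.19991839  0.02483968] 0.07507965355899975 [-0.12696791  0.079477    0.61003041]
```

View pics/p13d.png

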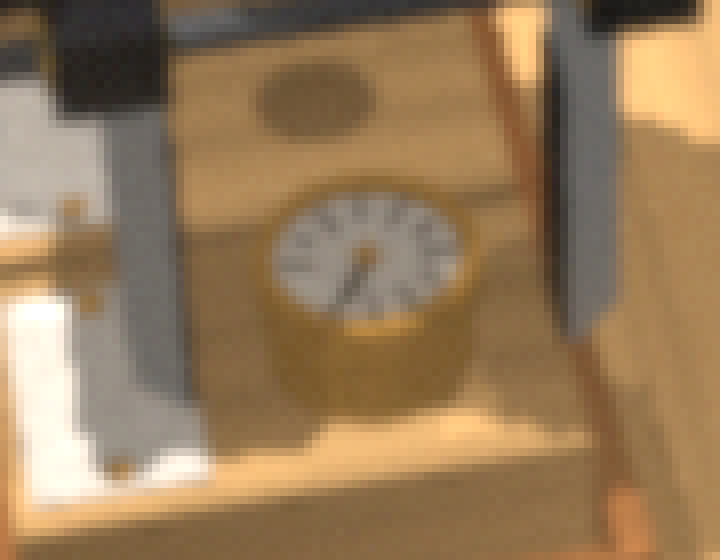

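Reported z is 0.0248 with no contact force, so the offset is real. The fingers now straddle the gauge (370,260) from (170,390) to (580,330). Closing.

Call:
servo_tool:
  motion: [0,0,0,0,0,0,0,0,0,0,0,0,0,0,0,0,0,0,0,0,0,0,0,0]
  gripper: 0.2
  force: 20

```text
time_s: 34.15
ee_pos: [0.4711, -0.1999, 0.0248]
eef_rot: [-1.183, 1.571, -1.107]
force: [-0.7, 0.2, 0.8]
grip_width: 0.0459
```

Call:
servo_tool:
  motion: [-6,0,0,0,-18,0,0,0,-36,0,0,0,-56,0,0,0,-72,0,0,0,-80,0,0,0,-80,0,0,0]

```text
time_s: 35.02
ee_pos: [0.4712, -0.1999, 0.1051]
eef_rot: [-0.544, 1.57, -0.469]
force: [-0.3, -0.3, -1.2]
grip_width: 0.0454
```

Run:
```python
from h import *
c=snap('side','p14');o=ctrl.get_obs();print(o['time_s'],o['ee_pos'],o['grip_width'],rel((.647,-.0908,.1055),5))
cv2.imwrite('pics/p14c.png',cv2.resize(c['color'][120:320,180:400,::-1],None,fx=3,fy=3))
```

```text
35.075 [ 0.47096625 -0.1998338   0.10452205] 0.04553873017627733 (array([ -1. ,  95.5, 183.7]), np.float64(-0.7))
```

View pics/p14c.png

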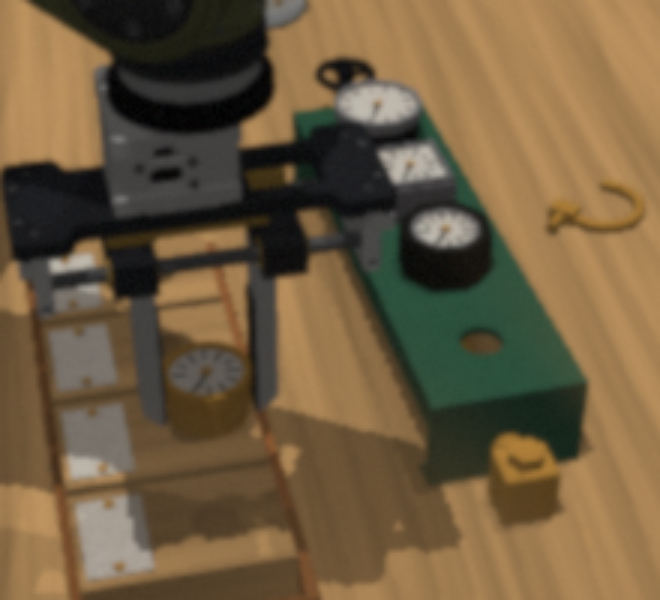

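The small gauge (205,390) is now held fully and level. Moving to hole 4; contact is expected at reported z of about 0.043.

Call:
servo_tool:
  motion: [0,6,12,0,0,18,35,0,0,35,66,0,0,51,97,0,0,67,127,0,0,81,154,-0.7,0,91,175,-0.7,0,95.5,183.5,-0.7,0,95.5,183.5,-0.7,10,95.5,183.5,-0.7,24,95.5,183.5,-0.7,38,95.5,183.5,-0.7,48,95.5,183.5,-0.7,55,95.5,183.5,-0.7,59,95.5,183.5,-0.7,59,95.5,183.5,-0.7,59,95.5,183.5,-0.7]

```text
time_s: 37.2
ee_pos: [0.6471, -0.0909, 0.0461]
eef_rot: [-0.281, 1.57, -0.194]
force: [-0.1, 0.5, -0.9]
grip_width: 0.0458
```

Call:
servo_tool:
  motion: [0.7,0,0,0,1.4,0,0,0,2,0,0,0,2,0,0,0]

```text
time_s: 37.7
ee_pos: [0.6469, -0.0909, 0.0437]
eef_rot: [3.137, 1.571, -3.059]
force: [0.3, 0.5, -0.6]
grip_width: 0.0454
```

Call:
servo_tool:
  motion: [0.4,0,0,0,0.8,0,0,0,0.8,0,0,0]

```text
time_s: 38.08
ee_pos: [0.6469, -0.0909, 0.0429]
eef_rot: [3.051, 1.571, 3.139]
force: [-0.9, -0.4, -0.8]
grip_width: 0.0457
```

Call:
servo_tool:
  motion: [0.3,0,0,0,0.6,0,0,0,0.6,0,0,0]

```text
time_s: 38.45
ee_pos: [0.6469, -0.0909, 0.0428]
eef_rot: [-0.329, 1.571, -0.241]
force: [-4.1, -0.3, 5.3]
grip_width: 0.0456
```

Contact at 5 N. Releasing and retreating.

Call:
servo_tool:
  motion: [-0.3,0,0,0,-0.3,0,0,0,-0.3,0,0,0,-0.3,0,0,0]
  gripper: 0.85

```text
time_s: 38.95
ee_pos: [0.6469, -0.0909, 0.0426]
eef_rot: [-1.094, 1.571, -1.006]
force: [-0.3, -0.0, -0.9]
grip_width: 0.0796
```

Call:
servo_tool:
  motion: [-5,0,0,0,-20,0,0,0,-45,0,0,0,-75,0,0,0,-110,0,0,0,-110,-30,-30,0,-110,-70,-70,0,-110,-120,-120,0,-110,-160,-160,0,-110,-180,-180,0,-110,-180,-180,0,-110,-180,-180,0,-110,-180,-180,0]

```text
time_s: 40.58
ee_pos: [0.484, -0.285, 0.1528]
eef_rot: [-0.212, 1.571, -0.123]
force: [0.1, -0.8, -0.7]
grip_width: 0.0799
```

Run:
```python
from h import *
o=ctrl.get_obs();print(o['time_s'],o['ee_pos'],o['force'])
for n in('scene','side'):
  c=snap(n,n+'15');W=world(c);X,Y,Z=[W[...,i] for i in range(3)]
  for nm,q,h in(('L',(.6258,.142),.032),('S',(.633,.0642),.03),('O',(.6398,-.0133),.03),('s',(.647,-.0908),.028)):
    top=.0615+h
    m=(np.hypot(X-q[0],Y-q[1])<.036)&(abs(Z-top)<.005);p=W[m];r=cv2.minAreaRect((p[:,:2]*1000).astype(np.float32))
    A=np.c_[p[:,:2]-p[:,:2].mean(0),np.ones(len(p))]; s=np.linalg.lstsq(A,p[:,2],rcond=None)[0]
    print(n,nm,len(p),'top',round(np.median(p[:,2]),4),'exp',round(top,4),'ctr',np.round(r[0],1),'hole',q,'slope',s[:2].round(3))
  a=(190,130,470,330) if n=='scene' else (180,110,400,290)
  cv2.imwrite(f'pics/{n}15c.png',cv2.resize(c['color'][a[1]:a[3],a[0]:a[2],::-1],None,fx=2.8,fy=2.8,interpolation=cv2.INTER_CUBIC))
```

```text
40.575 [ 0.48404375 -0.28500532  0.15283464] [ 0.09714792 -0.78824283 -0.70169949]
scene L 823 top 0.0916 exp 0.0935 ctr [626.2 141.7] hole (0.6258, 0.142) slope [ 0.002 -0.004]
scene S 702 top 0.0895 exp 0.0915 ctr [634.7  64. ] hole (0.633, 0.0642) slope [-0.001  0.007]
scene O 784 top 0.0902 exp 0.0915 ctr [640.9 -12.4] hole (0.6398, -0.0133) slope [-0.001 -0.002]
scene s 536 top 0.0878 exp 0.0895 ctr [647.7 -91.5] hole (0.647, -0.0908) slope [-0.003 -0.   ]
side L 392 top 0.0919 exp 0.0935 ctr [626.2 141.9] hole (0.6258, 0.142) slope [-0.001 -0.003]
side S 0 top nan exp 0.0915 ctr [0. 0.] hole (0.633, 0.0642) slope [0. 0.]
side O 107 top 0.091 exp 0.0915 ctr [658.7 -22.2] hole (0.6398, -0.0133) slope [0.042 0.011]
side s 376 top 0.0883 exp 0.0895 ctr [646.7 -91.3] hole (0.647, -0.0908) slope [-0.005  0.011]<stdin>:8: RuntimeWarning: Mean of empty slice.
  ret = um.true_divide(
  return _methods._mean(a, axis=axis, dtype=dtype,
  ret = ret.dtype.type(ret / rcount)
```

View pics/scene15c.png

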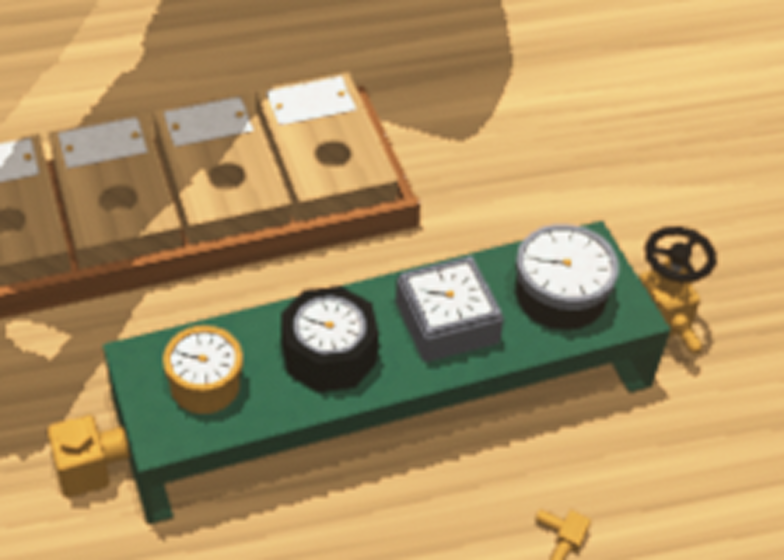

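View pics/side15c.png

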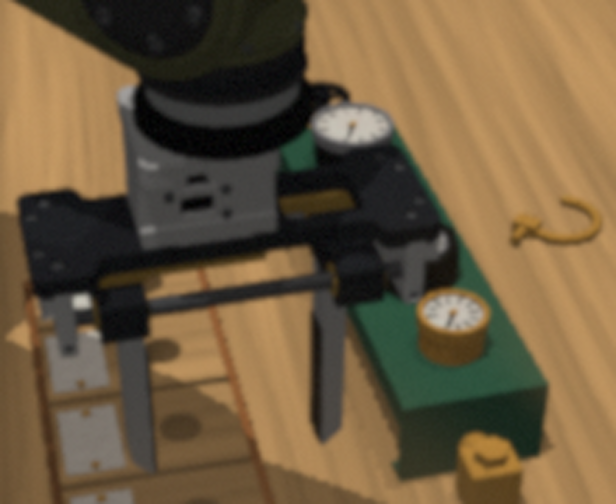

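In the scene picture all four gauges stand flat in the right order from the valve: large (567,263), square (450,295), octagonal (330,325), small (203,358). The gripper is clear of everything, so I'll hand in.

```bash
python3 -c "
from station import ctrl
print(ctrl.hand_in())"
```

```text
the job is handed in; nothing more can be done
None
```

All four gauges are on the test stand in queue order from the inlet valve: large, square, octagonal, small. The job was handed in at about 41 s. Each gauge was lowered until it touched the shelf (3–7 N) and then released.

**Last checks:**
- **Scene camera:** every dial is level and within about 2 mm of its hole centre. All four tops read 1–2 mm below nominal by about the same amount, which fits a recessed dial or camera calibration.
- **Side camera:** it agreed for the large and small gauges. The arm hid the square one and most of the octagonal one, so those two rest on the scene camera alone at the end, though the side view showed each sitting flat just after it was placed.

**What disagreed or failed:**
- **Missed grasp:** the first grasp of the small gauge failed. The jaws closed above it, and it stayed upright in its block.
- **TCP height:** the pictures showed the real fingertips about 24 mm above the reported TCP. I gripped the small gauge 24 mm lower and it held. The first three had therefore been held only near their top edge, but none slipped or tilted.

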